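# Put the bar things back on their own station mats

### The arm

A 6-joint arm with a two-finger parallel gripper is mounted at the origin on a cart in front of the work surface, level with it; the furniture and walls round the work are solid. World frame = base frame: x ahead of the robot, y to its left, z up, the work surface at z = 0. Lengths are in mm, angles in degrees, forces in N, time in s.
With the tool pointing down it reaches from about 325 to 750 mm from the base axis. Payload 7.6 kg.
Tool frame: the origin (TCP) lies between the finger pads; the fingertips stand manip.finger_overhang ahead of it and the grasp point (between the pads) lies 6 mm ahead of it (manip.finger_overhang is the distance from the TCP to the fingertips, in mm); z points along the fingers, y is the line along which they close (so a half turn about z gives the same grasp; the last joint's range is limited). The gripper opens to 85 mm and grips with 20 to 120 N. Pads are 22 mm wide; open, the fingers measure 114 mm over their backs; the gripper's body (76 mm by 85 mm) begins 54 mm behind the grasp point. The pads swing forward as they close: fully open they stand 13 mm farther back than shut.
Start: joints at [59.57, 2.991, 80.254, -0, 96.75, -4.028], TCP at [233.437, 470.269, 233.723] pointing down, gripper open.
Joint ranges: [-166.34, 166.34], [-52.06, 124.39], [6.96, 135.62], [-60.46, 240.46], [14.63, 156.25], [-167.68, 167.68]. Speed limits (degrees/s): [147.25, 147.25, 172.46, 180, 180, 180].

### API

Orientations are given as a 3x3 rotation matrix whose columns are the frame's x, y, z axes.
In Python, from station import manip gives the robot as it stands. Calls block until the motion is done:
- manip.move_to(position, orientation): joint-space move of the TCP to a pose.
- manip.move_l(position, rot=None, max_speed=150, until_force=None): straight line of the TCP; rot=None keeps the orientation; max_speed is the mean speed in mm/s. With until_force (N) it stops when the force on the tool has changed by that much, and returns True; else False.
- manip.goto_joints(angles): joint-space move.
- manip.release() and manip.grasp(): open the fingers fully, or close them until they stop; the grip force is fixed at half the most.
- manip.pause(seconds).
- manip.solve_ik(position, orientation): joint angles nearest the present ones, or None.
- manip.grab_frame(name): name is "scene" or "top" or "wrist"; returns (picture, depth): 480x640x3 uint8, blue, green, red; 480x640 float32, mm along the optical axis (not along the pixel's ray), 0 where there is no reading.
- manip.camera_info(name): a dict with "intrinsics" (3x3 intrinsics, pixels), "pose" (4x4, takes a point from camera to world coordinates). Camera axes: x right, y down, z forward; pixel columns grow to the right and rows downward; lengths in mm; the calibration is good to about 2 mm. A picture is of the moment at which its call begins: read the wrist's pose just before it. camera_info takes no time and is no camera call; for the wrist camera it gives the pose at the moment of the call.
A pose or a line that the arm cannot do raises manip.MotionError and nothing moves.
- manip.job_done(): hands the job in; it is judged then, once.
Readings, each from a call of its own:
- manip.current_time_s(): time.
- manip.current_qpos(): joint angles.
- manip.current_joint_vel(): joint speeds.
- manip.current_joint_efforts(): joint torques, N m.
- manip.current_tcp_pos(): TCP position.
- manip.current_ee_rot(): TCP orientation.
- manip.current_ft_force(): force on the tool from outside, world axes, zero at the start.
- manip.current_wrist_torque(): the same for the moment, N m.
- manip.current_opening(): opening from 0.0 (shut) to 1.0 (fully open).
- manip.current_grip_force(): force on a finger pad.
Only numpy, scipy, OpenCV 4.12 (cv2) and the standard library are available. Lean on these libraries where they do the work, as an engineer would, in place of code of your own. Each camera call takes 0.05 s, during which the arm holds its last target. There are 200 camera calls.

### The job

The four things on the coloured station mats have been put back on one another's mats. Put each upright in the middle of its own mat: the pepper mill on green, the steel jigger on black, the white beaker on blue and the wooden bung (narrow end down) on yellow. Every mat is taken, so park a thing on the empty drip tray or a bare bit of counter while you change them round, and do not let any of the four fall over on the way.

Things in the scene. Friction and masses are not known exactly. Their poses are not given: they have to be found in the camera images.
- pepper_mill: turned brown wooden pepper mill, 112 mm tall, 52 mm across at the foot; to the fingers solid without the waist, narrowing evenly to 45 mm at 78 mm height, then to 24 mm at the top; 0.17 kg. Origin: centre of its underside, z up its axis. All four things start upright near the middle of a mat. (Another mill and bung far right at the back, off the mats, are not part of the job.)
- jigger: shiny steel double measuring cup of hourglass shape, 76 mm tall, 43 mm across; to the fingers it is solid without the waist, narrowing evenly from 43 mm at the foot to 38 mm at the top. 0.08 kg. Origin: centre of its underside; z up along its axis.
- beaker: small white-grey round open beaker, 69 mm tall, tapering from 59 mm across the rim to about 47 mm at the foot; 0.11 kg. Origin: centre of its underside; z up along its axis.
- bung: short brown wooden keg bung, a tapered plug standing on its narrow end, 38 mm tall, 41 mm across the top, 33 mm at the foot; 0.035 kg. Origin: centre of its underside; z up along its axis.
- green_mat: station mat: plain green round rubber disc with a thin white ring line near its edge, lying fixed on the counter; 100 mm across, 8 mm thick. Origin: centre of its underside on the counter (z = 0), z up; its top is 8 mm higher.
- black_mat: station mat: plain black round rubber disc with a thin white ring line near its edge, lying fixed on the counter; 100 mm across, 8 mm thick. Origin: centre of its underside on the counter (z = 0), z up; its top is 8 mm higher.
- blue_mat: station mat: plain blue round rubber disc with a thin white ring line near its edge, lying fixed on the counter; 100 mm across, 8 mm thick. Origin: centre of its underside on the counter (z = 0), z up; its top is 8 mm higher.
- yellow_mat: station mat: plain yellow round rubber disc with a thin white ring line near its edge, lying fixed on the counter; 100 mm across, 8 mm thick. Origin: centre of its underside on the counter (z = 0), z up; its top is 8 mm higher.
- drip_tray: empty flat steel drip tray with a slotted grid, 263 mm by 133 mm, 24 mm high, its length pointing roughly away from the robot, fixed on the counter; a thing can be parked upright on its middle, where it rests 19 mm above the counter. Origin: centre of its underside; its own y is its length, z up.
Things that resemble listed ones, but are neither listed nor needed, are in the scene too. Several things have the shape of the bung; the one meant has the colours described above.

How it is judged:
By the outcome, as a careful person would: the job done as asked, in the order asked, and still so for the second after the job is handed in, with the robot touching nothing.
It also fails if it takes over 131 s, if anything falls off the work surface, if the arm or the gripper's body presses on something with over 40 N, if the wrist force passes 120 N, or if a joint passes its speed limit or range.

## Working session

There is one attempt and no reset: what is moved stays moved. The work goes in short steps, each a Python script; the robot and the scene stay as the last script left them, time stands still between calls to the robot, and variables do not carry over. Pictures are saved under pics/ and viewed, at most 14 in all, crops included, and the job is handed in when it is done.

```bash
mkdir -p pics; ls; python3 - <<'E'
from station import manip
import cv2,numpy as np
for n in ("top","scene"):
    im,d=manip.grab_frame(n); cv2.imwrite(f"pics/{n}0.png",im); np.save(f"{n}0.npy",d)
    i=manip.camera_info(n); print(n,np.round(i["intrinsics"],1).tolist(),np.round(i["pose"],3).tolist())
print(manip.finger_overhang,manip.current_time_s(),manip.current_ee_rot().round(2).tolist() if hasattr(manip.current_ee_rot(),'round') else manip.current_ee_rot())
E
```

```text
pics
top [[465.4, 0.0, 330.1], [0.0, 465.4, 245.9], [0.0, 0.0, 1.0]] [[0.024, -0.989, 0.144, 335.965], [-1.0, -0.024, -0.004, -60.569], [0.007, -0.144, -0.99, 972.207], [0.0, 0.0, 0.0, 1.0]]
scene [[576.2, 0.0, 316.5], [0.0, 576.2, 233.5], [0.0, 0.0, 1.0]] [[0.688, -0.41, 0.599, -224.289], [-0.725, -0.37, 0.581, -727.609], [-0.017, -0.834, -0.552, 686.587], [0.0, 0.0, 0.0, 1.0]]
25.0 0.1 [[-0.9, 0.44, -0.0], [0.44, 0.9, -0.0], [0.0, -0.0, -1.0]]
```

View pics/top0.png

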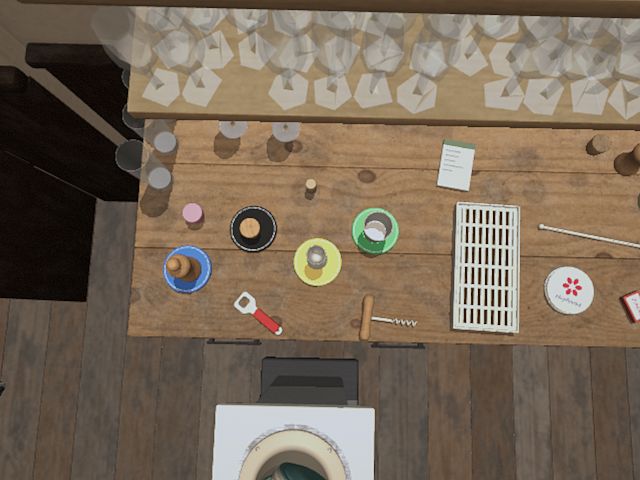

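View pics/scene0.png

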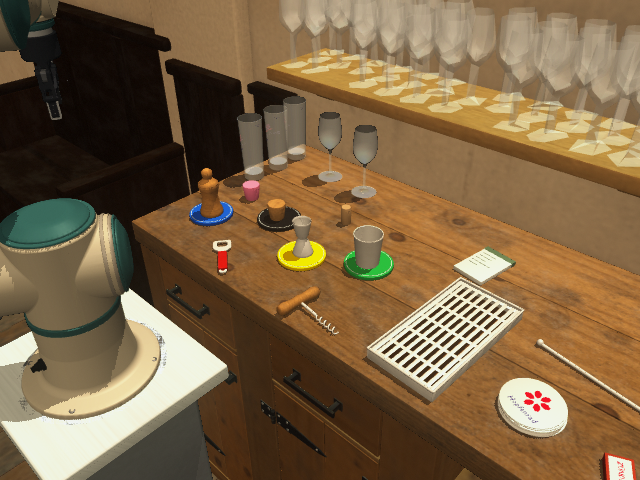

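```bash
cat > h.py <<'E'
import cv2,numpy as np
from station import manip
def ray(cam,uv,z):
    i=manip.camera_info(cam);K=np.array(i["intrinsics"]);T=np.array(i["pose"])
    uv=np.atleast_2d(uv).astype(float)
    d=np.c_[uv,np.ones(len(uv))]@np.linalg.inv(K).T@T[:3,:3].T
    return T[:3,3]+d*((z-T[2,3])/d[:,2])[:,None]
def cloud(cam,d):
    i=manip.camera_info(cam);K=np.array(i["intrinsics"]);T=np.array(i["pose"])
    v,u=np.mgrid[:480,:640]
    p=np.dstack([(u-K[0,2])/K[0,0]*d,(v-K[1,2])/K[1,1]*d,d])@T[:3,:3].T+T[:3,3]
    p[d<=0]=np.nan
    return p
MP={"blue":(187,269),"black":(254,229),"yellow":(318,262),"green":(375,231)}
def mats(im):
    h=cv2.cvtColor(im,cv2.COLOR_BGR2HSV);r={}
    R={"blue":((98,120,60),(120,255,255)),"black":((0,0,0),(179,255,45)),"yellow":((22,100,100),(36,255,255)),"green":((45,80,60),(85,255,255))}
    for n,(a,b) in R.items():
        m=cv2.inRange(h,a,b);w=np.zeros_like(m);cv2.circle(w,MP[n],30,255,-1)
        m=cv2.morphologyEx(m&w,cv2.MORPH_OPEN,np.ones((2,2)))
        pts=cv2.convexHull(cv2.findNonZero(m))[:,0]
        P=ray("top",pts,8)[:,:2].astype(np.float32)
        c,rad=cv2.minEnclosingCircle(P);e=cv2.fitEllipse(P)
        r[n]=(np.round(c,1),round(rad,1),np.round(e[0],1),np.round(e[1],1))
    return r
E
python3 - <<'E'
from h import *
im=cv2.imread("pics/top0.png")
M=mats(im)
for cam in("top","scene"):
    P=cloud(cam,np.load(cam+"0.npy"))
    for n,v in M.items():
        if cam=="top":print(n,v,"R",np.hypot(*v[0]))
        c=v[0];q=P[(np.hypot(P[...,0]-c[0],P[...,1]-c[1])<50)]
        print(cam,n,"zpct",np.nanpercentile(q[:,2],[2,25,50,99]).round(1))
        for lo,hi in((15,30),(30,50),(50,65),(65,80),(80,100),(100,130)):
            s=q[(q[:,2]>lo)&(q[:,2]<=hi)]
            if len(s)>5:
                cc,r=cv2.minEnclosingCircle(s[:,:2].astype(np.float32));print("  ",lo,hi,len(s),np.round(cc,1),round(r,1))
print("tray corners z24",ray("top",[(458,203),(520,206),(517,333),(453,329)],24).round(0).tolist())
P=cloud("top",np.load("top0.npy"))
for u,v in((160,178),(193,213),(232,125),(230,110),(310,186),(487,267)):print((u,v),P[v,u].round(0))
E
```

```text
blue (array([417.5, 227.1]), 47.6, array([416.7, 226.6]), array([88.6, 94.7])) R 475.2690395975736
top blue zpct [ -1.2   7.7  10.  119.5]
   15 30 147 [420.8 225.7] 26.1
   30 50 101 [420.4 224.3] 20.9
   50 65 20 [417.7 212.9] 11.8
   65 80 12 [419.8 223.6] 22.9
   80 100 312 [420.8 225.9] 23.1
   100 130 155 [420.9 225.8] 12.6
black (array([507.6,  97.4]), 42.7, array([507.6,  97.5]), array([84.3, 84.4])) R 516.8602519056772
top black zpct [-0.7  7.5  9.1 47.8]
   15 30 8 [496.4  87.9] 10.9
   30 50 321 [505.3  99.4] 20.7
yellow (array([440.9, -40.2]), 50.7, array([440.9, -40. ]), array([100.8, 101.1])) R 442.72886736692465
top yellow zpct [ 0.   7.8  9.3 84.3]
   15 30 71 [447. -38.] 19.3
   30 50 59 [446.  -37.3] 13.0
   50 65 95 [449.2 -37.9] 13.8
   65 80 82 [448.7 -37.5] 16.7
   80 100 74 [448.9 -37.6] 18.9
green (array([ 508.8, -158.2]), 50.0, array([ 506.8, -156.8]), array([90.5, 96.6])) R 532.8270638772021
top green zpct [-0.8  8.4 10.7 78.1]
   15 30 150 [ 509.7 -157.1] 24.6
   30 50 115 [ 510.1 -156.9] 26.3
   50 65 93 [ 509.8 -157.5] 27.4
   65 80 153 [ 509.8 -157.2] 29
[... 293 characters left out ...]
.7  97.1] 18.1
   30 50 209 [502.9  99.4] 22.1
scene yellow zpct [-3.6  5.   6.8 81.2]
   15 30 136 [444.4 -37.5] 18.6
   30 50 97 [443.7 -39.8] 14.2
   50 65 85 [446.3 -36. ] 17.6
   65 80 209 [446.1 -35.4] 21.0
   80 100 33 [445.3 -37.8] 19.7
scene green zpct [-3.   5.5 18.4 74.7]
   15 30 144 [ 501.6 -160.3] 23.6
   30 50 283 [ 507.6 -155.6] 29.6
   50 65 339 [ 507.2 -156.9] 32.0
   65 80 252 [ 507.2 -154.9] 32.4
tray corners z24 [[571.0, -329.0, 24.0], [568.0, -459.0, 24.0], [306.0, -444.0, 24.0], [311.0, -315.0, 24.0]]
(160, 178) [595. 277.  74.]
(193, 213) [533. 218.  37.]
(232, 125) [736. 155.   8.]
(230, 110) [645.  97. 287.]
(310, 186) [594. -20.  43.]
(487, 267) [ 439. -388.   19.]
```

```bash
cat >> h.py <<'E'
def Rz(p):
    a=np.arctan2(p[1],p[0]);s,c=np.sin(a),np.cos(a)
    return np.array([[-s,c,0],[c,s,0],[0,0,-1.]])
E
python3 - <<'E'
from h import *
for n,p in(("blue",(420,226)),("green",(509,-157))):
    manip.move_to([*p,240],Rz(p))
    i=manip.camera_info("wrist");im,d=manip.grab_frame("wrist")
    cv2.imwrite(f"pics/w_{n}.png",im);np.savez(f"w_{n}.npz",d=d,T=i["pose"],K=i["intrinsics"])
    print(np.array(i["pose"]).round(2).tolist(),manip.current_qpos(),manip.current_time_s())
a=np.hstack([cv2.imread("pics/w_blue.png"),cv2.imread("pics/w_green.png")])
cv2.imwrite("pics/w1.png",cv2.resize(a,(800,300)))
E
```

```text
[[0.88, 0.45, 0.15, 381.74], [0.48, -0.84, -0.28, 298.05], [-0.0, 0.31, -0.95, 380.78], [0.0, 0.0, 0.0, 1.0]] [ 2.39633776e+01 -4.92003087e+00  8.73705776e+01  1.79346529e-02
  9.75585358e+01 -4.43598176e+00] 1.325
[[0.96, -0.28, -0.09, 533.31], [-0.29, -0.91, -0.3, -78.45], [-0.0, 0.31, -0.95, 380.89], [0.0, 0.0, 0.0, 1.0]] [-2.09924069e+01  4.12359993e+00  7.83506043e+01  1.60917863e-02
  9.75208528e+01 -3.97307001e+00] 2.8333
```

View pics/w1.png

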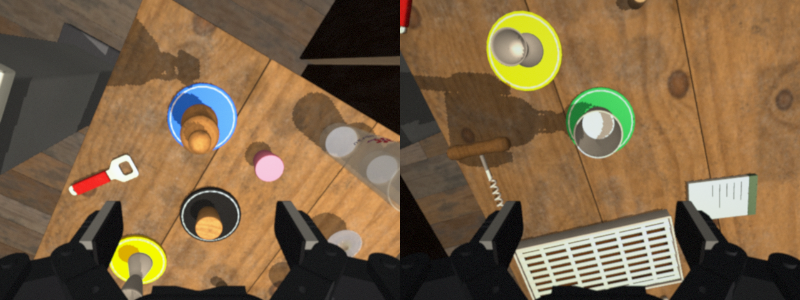

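The wrist views show the mats clearly: left frame blue ≈(323,187) with mill, black ≈(336,342) with bung; right frame green ≈(320,194) with beaker, yellow ≈(197,80) with jigger. I'll measure both mats and things from these.

```bash
cat > m.py <<'E'
from h import *
HS={"blue":((98,90,40),(120,255,255)),"black":((0,0,0),(179,255,40)),"yellow":((22,100,60),(36,255,255)),"green":((45,80,30),(88,255,255))}
def rayKT(K,T,uv,z):
    d=np.c_[uv,np.ones(len(uv))]@np.linalg.inv(K).T@T[:3,:3].T
    return (T[:3,3]+d*((z-T[2,3])/d[:,2])[:,None])[:,:2]
def matfit(im,K,T,n,c0):
    """colour mask within 60 mm of c0, hull cast to z=8"""
    h=cv2.cvtColor(im,cv2.COLOR_BGR2HSV);m=cv2.inRange(h,*HS[n])
    a=np.linspace(0,2*np.pi,60);w=np.c_[c0[0]+58*np.cos(a),c0[1]+58*np.sin(a),np.full(60,8.)]
    q=(w-T[:3,3])@T[:3,:3];q=q@K.T;q=q[:,:2]/q[:,2:]
    k=np.zeros_like(m);cv2.fillPoly(k,[q.astype(np.int32)],255)
    m=cv2.morphologyEx(m&k,cv2.MORPH_OPEN,np.ones((3,3)))
    P=rayKT(K,T,cv2.convexHull(cv2.findNonZero(m))[:,0],8).astype(np.float32)
    c,r=cv2.minEnclosingCircle(P);e=cv2.fitEllipse(P)
    return np.round(c,1),round(r,1),np.round(e[0],1),np.round(e[1],1)
def obj(d,K,T,c0,bands):
    v,u=np.mgrid[:480,:640]
    P=np.dstack([(u-K[0,2])/K[0,0]*d,(v-K[1,2])/K[1,1]*d,d])@T[:3,:3].T+T[:3,3]
    P=P[(d>0)&(np.hypot(P[...,0]-c0[0],P[...,1]-c0[1])<45)]
    for lo,hi in bands:
        s=P[(P[:,2]>lo)&(P[:,2]<hi)]
        if len(s)>5:
            c,r=cv2.minEnclosingCircle(s[:,:2].astype(np.float32));print("   ",lo,hi,len(s),np.round(c,1),round(r,1))
E
python3 - <<'E'
from m import *
C={"blue":(417,227),"black":(507.6,97.4),"yellow":(441,-40),"green":(507,-157)}
B={"blue":[(15,25),(85,100),(105,125)],"black":[(35,60)],"yellow":[(15,25),(70,80),(75,95)],"green":[(50,65),(65,90)]}
for f,ns in(("blue",("blue","black")),("green",("green","yellow"))):
    im=cv2.imread(f"pics/w_{f}.png");z=np.load(f"w_{f}.npz")
    for n in ns:
        print(n,matfit(im,z["K"],z["T"],n,C[n]));obj(z["d"],z["K"],z["T"],C[n],B[n])
E
```

```text
blue (array([421.8, 234. ]), 49.8, array([421.7, 234. ]), array([99. , 99.3]))
    15 25 421 [419.7 229.3] 25.9
    85 100 1870 [420.  228.7] 22.8
    105 125 1140 [420.1 228.8] 12.4
black (array([488.5, 115. ]), 31.2, array([489.3, 115.3]), array([32.2, 62.8]))
    35 60 1458 [504.6 101.9] 20.6
green (array([ 511.7, -156.6]), 49.7, array([ 511.8, -156.4]), array([98.9, 99.1]))
    50 65 732 [ 509.1 -155.2] 27.4
    65 90 1174 [ 508.9 -155.5] 29.6
yellow (array([442.8, -37.1]), 50.5, array([442.9, -37.1]), array([100.5, 100.7]))
    15 25 489 [448.8 -36.2] 20.2
    70 80 643 [448.4 -35.6] 17.8
    75 95 1122 [448.  -35.8] 19.4
```

```bash
cat >> m.py <<'E'
GH={"beaker":38,"jigger":40,"mill":68,"bung":24}
def pick(o,p,surf,hov=230):
    z=surf+GH[o]-6;R=Rz(p)
    manip.release() if manip.current_opening()<.95 else None
    manip.move_to([*p,hov],R)
    manip.move_l([*p,z],max_speed=120)
    manip.grasp()
    manip.move_l([*p,z+12],max_speed=40);manip.move_l([*p,hov],max_speed=150)
    print("pick",o,"open",round(manip.current_opening()*85,1),"F",round(float(np.max(manip.current_grip_force())),1),"t",manip.current_time_s())
def place(o,p,surf,hov=230):
    z=surf+GH[o]-6;R=Rz(p)
    manip.move_to([*p,hov],R)
    manip.move_l([*p,z+12],max_speed=120)
    hit=manip.move_l([*p,z-3],max_speed=20,until_force=4)
    print("place",o,hit,"dz",round(manip.current_tcp_pos()[2]-z,1),"open",round(manip.current_opening()*85,1))
    manip.release()
    manip.move_l([*p,hov],max_speed=150)
    print(" t",manip.current_time_s())
def look(n):
    i=manip.camera_info("wrist");im,d=manip.grab_frame("wrist")
    cv2.imwrite(f"pics/{n}.png",im);return im,d,np.array(i["intrinsics"]),np.array(i["pose"])
E
python3 - <<'E'
from m import *
pick("beaker",(509,-155.3),8)
im,d,K,T=look("a1")
place("beaker",(439,-387),19)
im,d,K,T=look("a2");obj(d,K,T,(439,-387),[(70,100),(80,86),(82,100)])
manip.move_to([420,229,240],Rz((420,229)))
im,d,K,T=look("a3")
HS["black"]=((0,0,0),(179,255,75));print(matfit(im,K,T,"black",(507,100)),matfit(im,K,T,"blue",(421,234)))
obj(d,K,T,(505,101),[(35,60)])
cv2.imwrite("pics/w2.png",cv2.resize(np.hstack([cv2.imread("pics/a2.png"),im]),(800,300)))
E
```

```text
pick beaker open 55.8 F 63.7 t 6.9917
place beaker True dz 0.5 open 55.8
 t 11.8833
    70 100 1694 [ 438.4 -386.9] 29.6
    80 86 379 [ 438.4 -386.9] 29.5
    82 100 974 [ 438.4 -386.9] 29.6
(array([506.6, 103.8]), 48.0, array([506., 104.]), array([90.7, 95.9])) (array([421.9, 234. ]), 49.9, array([421.7, 234. ]), array([99. , 99.2]))
    35 60 1450 [504.4 101.9] 20.5
```

View pics/w2.png

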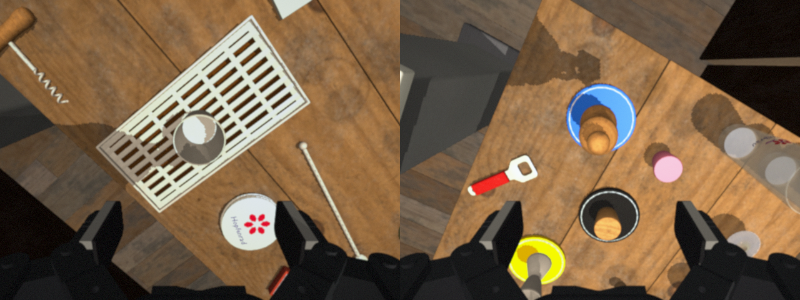

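The beaker stands upright at the tray middle; the other things are undisturbed.

```bash
python3 - <<'E'
from m import *
HS["black"]=((0,0,0),(179,255,75))
pick("mill",(420,228.8),8)
place("mill",(511.8,-156.5),8)
im,d,K,T=look("b1");print(matfit(im,K,T,"green",(511,-156)));obj(d,K,T,(511,-156),[(15,25),(85,100),(105,125)])
pick("beaker",(438.4,-387),19)
place("beaker",(421.8,234),8)
im,d,K,T=look("b2");print(matfit(im,K,T,"blue",(421,234)));obj(d,K,T,(421,234),[(50,65),(65,90)])
pick("bung",(504.4,101.9),8)
place("bung",(439,-387),19)
im,d,K,T=look("b3");obj(d,K,T,(439,-387),[(45,70)])
p=(447,-36);manip.move_to([*p,240],Rz(p))
im,d,K,T=look("b4");print(matfit(im,K,T,"yellow",(442.8,-37)));obj(d,K,T,(445,-36),[(75,95)])
t,_=manip.grab_frame("top");i=manip.camera_info("top");K,T=np.array(i["intrinsics"]),np.array(i["pose"])
for n,c in(("black",(507,100)),("yellow",(441,-40)),("green",(509,-158)),("blue",(420,230))):print(n,matfit(t,K,T,n,c))
s,_=manip.grab_frame("scene")
cv2.imwrite("pics/ts.png",cv2.resize(np.hstack([t,s]),(800,300)))
E
```

```text
pick mill open 43.1 F 61.1 t 17.9833
place mill True dz 0.8 open 43.7
 t 23.1167
(array([ 511.7, -156.5]), 49.8, array([ 511.8, -156.4]), array([99. , 99.2]))
    15 25 458 [ 511.2 -156. ] 26.0
    85 100 1969 [ 511.1 -156.2] 22.9
    105 125 1231 [ 511.2 -155.9] 12.4
pick beaker open 55.9 F 63.7 t 27.875
place beaker True dz 1.3 open 56.0
 t 34.1083
(array([421.7, 234.1]), 49.7, array([421.7, 234.2]), array([98.6, 98.9]))
    50 65 804 [422.2 233.7] 27.6
    65 90 1259 [422.3 233.3] 29.7
pick bung open 37.2 F 60.0 t 39.075
place bung True dz 0.3 open 37.0
 t 45.0833
    45 70 2167 [ 438.6 -387. ] 20.5
(array([443.1, -36.9]), 50.7, array([442.9, -37. ]), array([100.3, 101. ]))
    75 95 798 [447.9 -35.6] 19.3
black (array([503.4, 100.4]), 54.3, array([555.9,  69.6]), array([ 57.3, 244.9]))
yellow (array([443.1, -38.2]), 43.2, array([440.8, -38.4]), array([80.9, 85.3]))
green (array([ 506.1, -162.3]), 42.6, array([ 502.2, -165.7]), array([59.7, 81.4]))
blue (array([422.3, 232.5]), 43.9, array([421.9, 231.8]), array([84.1, 87.1]))
```

View pics/ts.png

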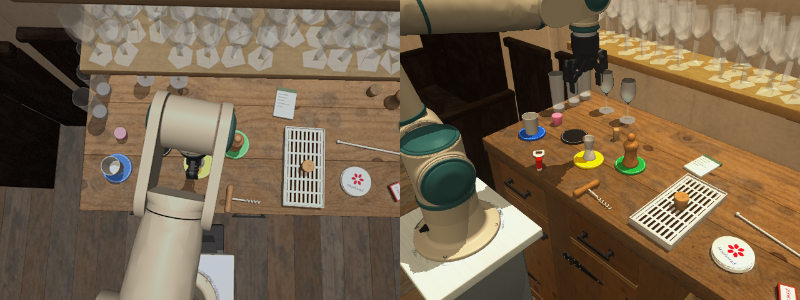

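View pics/b4.png

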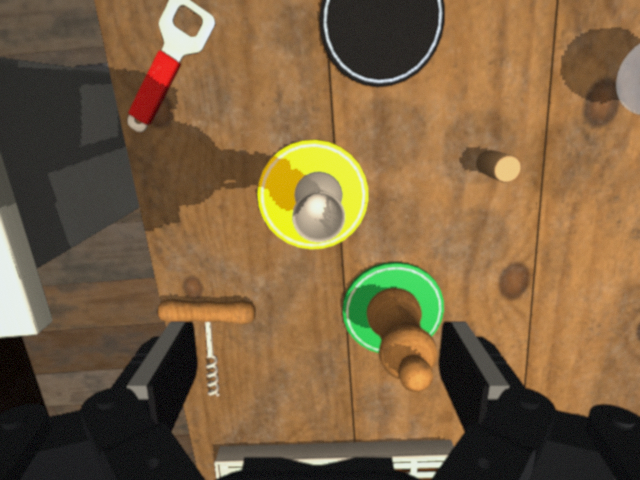

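Mill on green, beaker on blue, bung upright on the tray (top view ≈(308,165)); jigger on yellow at (318,210), black mat empty.

```bash
python3 - <<'E'
from m import *
HS["black"]=((0,0,0),(179,255,75))
pick("jigger",(447.9,-35.7),8)
p=(507,102);manip.move_to([*p,230],Rz(p))
im,d,K,T=look("c1");r=matfit(im,K,T,"black",p);print(r)
# white ring + mat: circle centre must be radius 46-52
c=r[2] if abs(r[1]-48.5)<3 and abs(r[3][0]-r[3][1])<4 else None
if c is None: raise SystemExit("check black")
place("jigger",tuple(map(float,c)),8)
im,d,K,T=look("c2");print(matfit(im,K,T,"black",p));obj(d,K,T,c,[(15,25),(75,95)])
pick("bung",(438.6,-387),19)
place("bung",(443,-37),8)
im,d,K,T=look("c3");print(matfit(im,K,T,"yellow",(443,-37)));obj(d,K,T,(443,-37),[(35,60)])
manip.goto_joints([59.57,2.991,80.254,0,96.75,-4.028])
t,_=manip.grab_frame("top");s,_=manip.grab_frame("scene")
cv2.imwrite("pics/end.png",cv2.resize(np.hstack([t,s]),(800,300)));cv2.imwrite("pics/c23.png",cv2.resize(np.hstack([cv2.imread("pics/c2.png"),im]),(800,300)))
print(manip.current_time_s())
E
```

```text
pick jigger open 37.9 F 60.2 t 50.85
(array([507. , 102.8]), 47.3, array([506.8, 103. ]), array([88.9, 95. ]))check black
```

```bash
python3 - <<'E'
from m import *
im=cv2.imread("pics/c1.png");i=manip.camera_info("wrist");K,T=np.array(i["intrinsics"]),np.array(i["pose"])
best=[]
for v in(50,60,65,70,80):
    HS["black"]=((0,0,0),(179,255,v));r=matfit(im,K,T,"black",(507,103));print(v,r);
c=(507,102.9)
place("jigger",c,8)
im,d,K,T=look("c2");obj(d,K,T,c,[(15,25),(75,95)])
pick("bung",(438.6,-387),19)
place("bung",(443,-37),8)
im,d,K,T=look("c3");print(matfit(im,K,T,"yellow",(443,-37)));obj(d,K,T,(443,-37),[(35,60)])
manip.goto_joints([59.57,2.991,80.254,0,96.75,-4.028])
t,_=manip.grab_frame("top");s,_=manip.grab_frame("scene")
cv2.imwrite("pics/end.png",cv2.resize(np.hstack([t,s]),(800,300)));cv2.imwrite("pics/c23.png",cv2.resize(np.hstack([cv2.imread("pics/c2.png"),im]),(800,300)))
print(manip.current_time_s())
E
```

```text
50 (array([510.2,  99.4]), 42.9, array([510. ,  99.5]), array([84.5, 85.5]))
60 (array([506.8, 101.3]), 46.8, array([507.6, 101.8]), array([85.7, 93.9]))
65 (array([506.8, 101.8]), 47.1, array([507.7, 101.8]), array([86.2, 94. ]))
70 (array([507.1, 102.2]), 47.2, array([507.5, 102.3]), array([87.8, 94.6]))
80 (array([506. , 101.9]), 48.0, array([506.6, 102.1]), array([91. , 94.8]))
place jigger True dz 0.6 open 38.0
 t 55.9167
    15 25 371 [506.7 104.2] 20.1
    75 95 839 [507.2 103. ] 19.3
pick bung open 36.8 F 60.0 t 61.85
place bung True dz 1.1 open 37.1
 t 67.525
(array([442.8, -37. ]), 50.7, array([442.9, -37. ]), array([100.2, 100.9]))
    35 60 2041 [443.  -37.3] 20.6
69.6583
```

View pics/end.png

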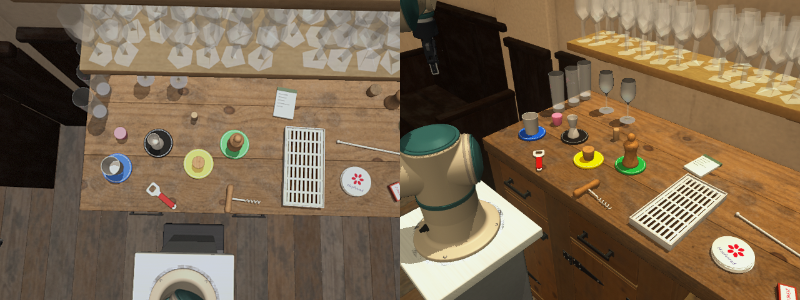

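View pics/c23.png

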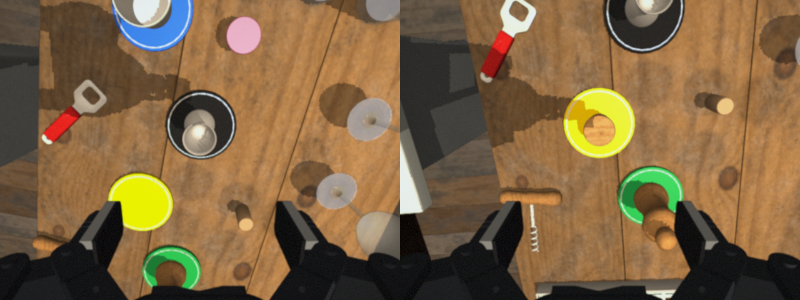

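Everything is upright on its own mat; only the black mat's centre was loosely fitted (the shadow biased it), so I check its white ring and nudge the jigger.

```bash
python3 - <<'E'
from m import *
p=(507,102.9);manip.move_to([*p,230],Rz(p))
im,d,K,T=look("d1");HS["black"]=((0,0,0),(179,255,48));print(matfit(im,K,T,"black",(509,100)))
g=cv2.cvtColor(im,cv2.COLOR_BGR2HSV)
v,u=np.nonzero((g[...,1]<70)&(g[...,2]>110))
P=rayKT(K,T,np.c_[u,v],8);P=P[abs(np.hypot(P[:,0]-509,P[:,1]-100)-45)<7]
for _ in range(4):
    x=np.linalg.lstsq(np.c_[2*P,np.ones(len(P))],(P**2).sum(1),rcond=None)[0];c=x[:2];r=np.sqrt(x[2]+c@c)
    e=abs(np.hypot(*(P-c).T)-r);print(len(P),c.round(1),r.round(1),e.mean().round(2));P=P[e<2]
obj(d,K,T,p,[(75,95)])
E
```

```text
(array([508.3, 103.5]), 46.2, array([508.9, 101.6]), array([84.2, 90.8]))
1272 [509.7 101.2] 44.8 1.43
975 [509.8 100.7] 45.1 0.75
951 [509.8 100.5] 45.2 0.69
949 [509.8 100.5] 45.2 0.69
    75 95 835 [507.1 103.1] 19.3
```

Ring centre (509.8, 100.5), r 45: the jigger is 3.7 mm off, which is a quick fix.

```bash
python3 - <<'E'
from m import *
pick("jigger",(507.1,103),8)
place("jigger",(509.8,100.5),8)
im,d,K,T=look("e1");obj(d,K,T,(509,100),[(75,95)])
manip.goto_joints([59.57,2.991,80.254,0,96.75,-4.028])
s,_=manip.grab_frame("scene");cv2.imwrite("pics/fin.png",s);print(manip.current_time_s())
E
```

```text
pick jigger open 38.1 F 60.2 t 75.625
place jigger True dz 0.6 open 37.8
 t 79.9917
    75 95 850 [509.9 100.5] 19.2
81.7833
```

View pics/fin.png

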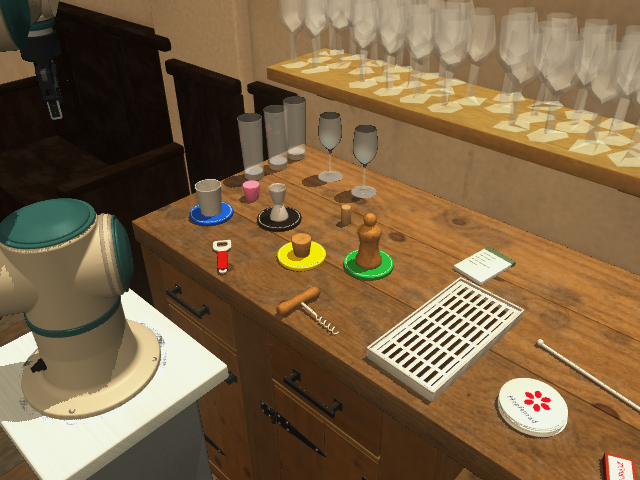

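All four stand upright in the middle of their mats: beaker (208,197), jigger (278,203), bung (302,245), mill (369,243).

```bash
python3 -c "
from station import manip
print(manip.job_done())"
```

```text
the job is handed in; nothing more can be done
None
```

The pepper mill (green), jigger (black), beaker (blue) and bung (yellow, narrow end down) each stand upright within about 1 mm of their mat's measured centre. I handed the job in at about 82 s of the 131 s allowed.

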